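Load the vial reader and hold its index plunger back

ROBOT

A 6-joint arm with a two-finger parallel gripper is mounted at the origin on a cart in front of the work surface, level with it; the furniture and walls round the work are solid. World frame = base frame: x ahead of the robot, y to its left, z up, the work surface at z = 0. Lengths are in mm, angles in degrees, forces in N, time in s.
With the tool pointing down it reaches from about 350 to 850 mm from the base axis. Payload 8.1 kg.
Tool frame: the origin (TCP) lies between the finger pads; the fingertips stand 14 mm ahead of it and the grasp point (between the pads) lies 5 mm behind it; z points along the fingers, x is the direction in which the jaws open and shut, and the axes are right-handed (so a half turn about z gives the same grasp; the last joint's range is limited). The gripper opens to 85 mm and grips with 20 to 120 N. Pads are 22 mm wide; open, the fingers measure 114 mm over their backs; the gripper's body (76 mm by 85 mm) begins 54 mm behind the grasp point. The pads swing forward as they close: fully open they stand 13 mm farther back than shut.
Start: joints at [63.461, 7.471, 85.268, -0, 87.261, -4.893], TCP at [221.305, 557.7, 245.292] pointing down, gripper open.
Joint ranges: [-169.43, 169.43], [-51.17, 129.36], [1.28, 143.12], [-76.62, 256.62], [0, 156.53], [-152.29, 152.29]. Speed limits (degrees/s): [136.94, 136.94, 159.86, 180, 180, 180].

INTERFACE

Orientations are given as [roll, pitch, yaw] about the fixed x, y, z axes, in that order (R = Rz(yaw) Ry(pitch) Rx(roll)).
In Python, from bench import r, vision, job gives the robot as it stands.
- The arm moves only by the tool send_rows, never from a script. Its arguments are lists of equal length, an entry for each row: "dp": the shift along the world's x, y, z in mm, a list of three; "rot": the turn, a rotation vector about the world's x, y, z in rad, a list of three. In form: {"dp": [[tx, ty, tz], ...], "rot": [[wx, wy, wz], ...]}. A call has 1 to 5 rows; each row is the pose to reach, as a shift and turn from the pose commanded when the call began; what a row does not reach only later rows make up. A row lasts 1/8 s, in which the tool goes at most 62.5 mm and 10.7 degrees, less where a joint would pass 70% of its speed; a pose out of reach is approached as far as the arm can. A call with a gripper value outside its range is refused whole. "jaw" is the finger opening in mm, from 0 to 85.4, set as the call begins (left out, the last holds). The fingers move at their own pace and stop on an object; "force" is the grip in N (left out, the last holds). Time passes only in rows, so rows that repeat a pose let the fingers close. It gives the time, the measured TCP pose, the force and the opening at its end, in the units of the state.
- r.sense(): the state, without advancing time (a new reading comes with each control period).
- vision.snapshot(name): name is "side" or "top" or "wrist"; returns a dict with "pixels" (384x512x3 uint8, red, green, blue), "depth" (384x512 float32, mm along the optical axis (not along the pixel's ray), 0 where there is no reading), "intrinsics" (3x3 intrinsics, pixels), "world_from_camera" (4x4, takes a point from camera to world coordinates); the wrist camera has in their place "T_tool_cam" (4x4, takes a point from camera to tool coordinates, whose origin is the TCP and whose axes are the tool frame's). Camera axes: x right, y down, z forward; pixel columns grow to the right and rows downward; lengths in mm; the calibration is good to about 2 mm. The wrist camera is an equidistant fisheye: a pixel r from the principal point sees the ray r / f radians off the axis. A picture is of the moment at which its call begins: read the wrist's pose just before it.
- job.hand_in(): hands the job in, once; it reports no verdict.
The state is a dict: "time": time; "joint_pos": joint angles; "qd": joint speeds; "joint_efforts": joint torques, N m; "tool_pos": TCP position; "tcp_rot": TCP orientation; "ft_force": force on the tool from outside, world axes, zero at the start; "wrist_torque": the same for the moment, N m; "finger_gap": finger opening in mm.
Only numpy, scipy, OpenCV 4.12 (cv2) and the standard library are available. Lean on these libraries where they do the work, as an engineer would, in place of code of your own. Each camera call takes 0.05 s, during which the arm holds its last target.

TASK

Load the vial reader: take the sprung sample slide by its upright black grip and pull it out to the red mark, until the index plunger drops into the slide's hole and locks it there, then stand the pink vial with the white cap fully down in the slide's round well. Now pull the plunger's black knob straight up as far as it goes and keep it there, so that its pin is clear of its hole and does not drag while the slide springs all the way back into the hood; finish still holding the knob fully up with the slide home, ready for the reading. Leave the other things on the bench where they are.

Things in the scene. Friction and masses are not known exactly. Their poses are not given: they have to be found in the camera images.
- reader: fixed vial reader: grey base plate 250 x 110 mm, 10 mm high. Origin on the worktop on its centre line, under the mouth of the light grey hood. x axis: out of the hood, the way the slide is pulled; z up; mm from here. Hood: x -80 to 0, y -45 to 45, 96 high; a barrel behind it to x = -143, lamp and detector at its sides to y = -72 and 61, both below 65 high. Base plate ends at x = 155.
- load_mark (a point): red line of the white scale on the base plate; the small red pointer at the side of the well block stands at it when the slide is locked out
- slide (a joint): how far the sample slide is pulled out of the hood, m: 0 = home on its inner stop, 0.100 = at the red mark, where the pin drops into the slide's hole and locks it (it rests locked at about 0.0985); end stop 0.1015. A return spring pulls it home with 3.6 N at 0, 6.6 N at 0.100; drag 1 to 2 N, damping 45 N per m/s. Unlocked and let go it goes home in about 1 s.
- slide_grip (a point): centre of the upright round black grip at the outer end of the slide bar, 18 mm in diameter; this point is 55 mm above the worktop, the grip's top 77 mm, the bar's top under it 22 mm. At x = 190 mm of the reader with the slide home, 290 mm with it locked out. Axes as the reader's: x is the way to pull.
- well_floor (a point): centre of the floor of the round well in the slide's black block, 14 mm above the worktop. Bore 29 mm, 16 mm deep, mouth chamfered 2 mm, rim 30 mm above the worktop; block 42 x 42 mm, with bearings 64 mm wide (24 mm high). Moves with the slide: 40 mm inside the hood at home, 60 mm in front of the hood when locked out. Axes as the reader's.
- vial_center (a point): centre, half-way up, of the sample vial: round, pink body with a white cap, 66 mm high; body 25 mm in diameter up to 52 mm, cap 18 mm in diameter above; about 30 g. It stands on the worktop to the right. z is its axis.
- dark_vial: dark brown vial with a white cap, 33 mm in diameter, 73 mm high, standing about 0.1 m from the sample vial; origin at its underside. Too wide for the well; leave it.
- plunger (a joint): how far the index plunger is pulled up, m: 0 = pin seated 8 mm deep in the slide's hole, 0.007 to 0.008 = pin tip riding on the slide bar (as at the start), 0.016 = fully back on its stop. A spring pushes it down with 6 N at 0, 10 N at 0.016; it drops as soon as it is let go.
- plunger_knob (a point): middle of the plunger's round black pull knob, 24 mm in diameter, 24 mm high; this point is 73 mm above the worktop with the pin seated, 81 mm riding on the bar, 89 mm fully back. Pulled straight up. Under it a steel sleeve (23 mm wide, 58 mm high) on an aluminium bridge over the bar, at x = 125 mm of the reader: 24 mm along x, 90 mm wide, 44 mm high.
- timer: small white bench timer, 62 x 66 x 18 mm, bystander
- tweezers: steel forceps 125 mm long, lying flat, bystander
- slides: open carton of microscope slides 32 x 82 x 30 mm, bystander
- brown_bottle_a: brown bottle with a blue cap, 47 mm in diameter, 98 mm high, bystander
- brown_bottle_b: brown bottle with a blue cap, 47 mm in diameter, 100 mm high, bystander
- bench_pipette: hand pipette 220 mm long, lying, bystander

How it is judged:
By the outcome, as a careful person would: the job done as asked, in the order asked, and still so for the second after the job is handed in, while the arm keeps its last pose, push and grip.
It also fails if it takes over 64 s, if anything falls off the work surface, if the arm or the gripper's body presses on something with over 40 N, if the wrist force passes 120 N, or if a joint passes its speed limit or range.

## Working session

There is one attempt and no reset: what is moved stays moved. The work goes in short steps, Python scripts to look and compute and a tool call to move; the robot and the scene stay as the last step left them, time stands still between calls to the robot, and variables do not carry over. Pictures are saved under pics/ and viewed, and the job is handed in when it is done.

Besides the shell and the picture viewer there is one more tool, called after "Call:" as name(argument=value, ...) on one line, values as JSON. send_rows: Moves the arm, as the interface text tells. Its arguments: {"type":"object","properties":{"dp":{"type":"array"},"rot":{"type":"array"},"jaw":{"type":"number"},"force":{"type":"number"}},"required":["dp","rot"]}

```bash
ls; mkdir -p pics; python3 - <<'E'
from bench import r, vision, job
import cv2
print(r.sense())
for n in ("side","top","wrist"):
    s=vision.snapshot(n); cv2.imwrite(f"pics/{n}0.png",s["pixels"][:,:,::-1])
    print(n,s["intrinsics"],s.get("world_from_camera",s.get("T_tool_cam")))
E
```

```text
pics
{'time': 0.0, 'joint_pos': array([ 6.34614605e+01,  7.51377477e+00,  8.53320424e+01,  2.22307121e-03,
        8.72619679e+01, -4.89357272e+00]), 'qd': array([0.06529562, 0.02251994, 0.01659703, 0.07437218, 0.00943672,
       0.09261581]), 'joint_efforts': array([-3.25373803e-04, -5.69391775e+01, -5.00553989e+01, -3.15218795e-04,
        1.47455628e-02,  1.25899948e-05]), 'tool_pos': array([221.04013874, 557.21531499, 244.23183685]), 'tcp_rot': array([-1.79988593e+02,  1.07202722e-01,  6.83549356e+01]), 'ft_force': array([-0.44250212,  0.54108739,  0.40611142]), 'wrist_torque': array([ 0.017701  , -0.08424405, -0.03066081]), 'finger_gap': 85.36679148751844}
side [[369.37797186   0.         248.60020894]
 [  0.         369.37797186 200.14378131]
 [  0.           0.           1.        ]] [[ 8.89687149e-01 -2.83425025e-01  3.57948364e-01  1.92167115e+02]
 [-4.56212485e-01 -5.82905700e-01  6.72377211e-01 -6.75903905e+02]
 [ 1.80816137e-02 -7.61505877e-01 -6.47905745e-01  7.74273588e+02]
 [ 0.00000000e+00  0.00000000e+00  0.00000000e+00  1.00000000e+00]]
top [[394.94126249   0.         255.24636314]
 [  0.         394.94126249 191.94550507]
 [  0.           0.           1.        ]] [[ 2.83155227e-02 -9.73613599e-01  2.26439376e-01  2.75160975e+02]
 [-9.99594264e-01 -2.68793900e-02  9.42368983e-03  1.60409583e+01]
 [-3.08848029e-03 -2.26614338e-01 -9.73979673e-01  1.30090174e+03]
 [ 0.00000000e+00  0.00000000e+00  0.00000000e+00  1.00000000e+00]]
wrist [[297.31863964   0.         253.88490828]
 [  0.         297.31863964 189.51060367]
 [  0.           0.           1.        ]] [[ 9.99998902e-01  3.16737877e-04  1.44731847e-03 -2.01363779e-01]
 [-7.57959923e-04  9.48734414e-01  3.16073468e-01 -8.14530538e+01]
 [-1.27300840e-03 -3.16074218e-01  9.48733613e-01 -1.29023912e+02]
 [ 0.00000000e+00  0.00000000e+00  0.00000000e+00  1.00000000e+00]]
```

View pics/side0.png

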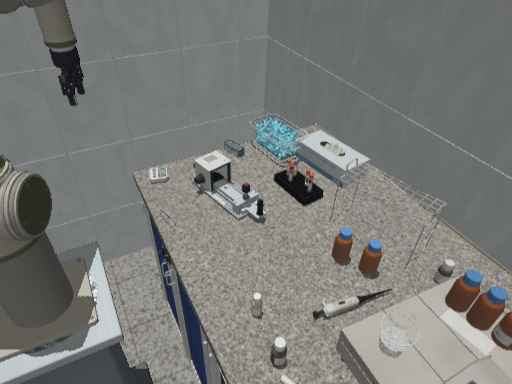

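View pics/top0.png

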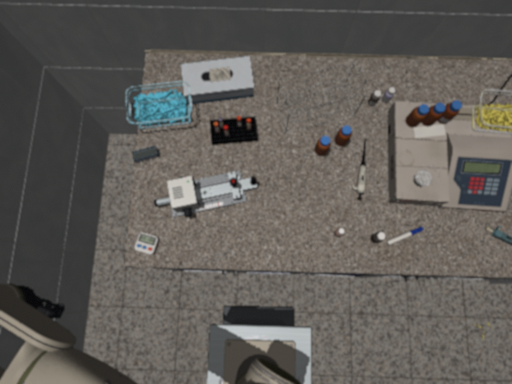

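View pics/wrist0.png

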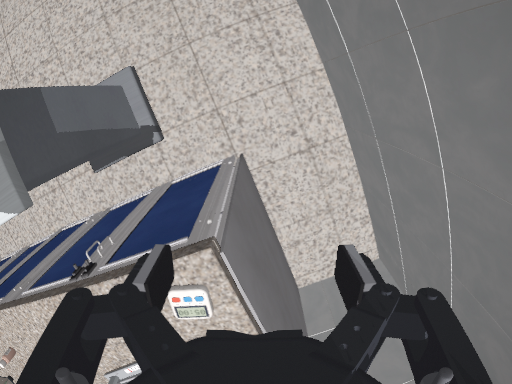

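```bash
cat > h.py <<'E'
import numpy as np, cv2
from bench import r, vision, job
def ray(s,u,v):
    K=s["intrinsics"];T=s["world_from_camera"]
    d=np.array([(u-K[0,2])/K[0,0],(v-K[1,2])/K[1,1],1.0]); return T[:3,3],T[:3,:3]@d
def onz(s,u,v,z):
    o,d=ray(s,u,v); return o+d*(z-o[2])/d[2]
def proj(s,p):
    K=s["intrinsics"];T=s["world_from_camera"]; c=T[:3,:3].T@(np.asarray(p)-T[:3,3]); return K[:2,:2].diagonal()*c[:2]/c[2]+K[:2,2]
def tri(s1,p1,s2,p2):
    o1,d1=ray(s1,*p1);o2,d2=ray(s2,*p2)
    A=np.stack([d1,-d2],1);t=np.linalg.lstsq(A,o2-o1,rcond=None)[0]
    a=o1+d1*t[0];b=o2+d2*t[1]; return (a+b)/2,np.linalg.norm(a-b)
def crop(s,x0,y0,w,h,f,name):
    cv2.imwrite(name,cv2.resize(s["pixels"][y0:y0+h,x0:x0+w,::-1],None,fx=f,fy=f,interpolation=cv2.INTER_CUBIC))
def wray(s,u,v,Rt,pt):
    K=s["intrinsics"];T=s["T_tool_cam"]
    x=(u-K[0,2])/K[0,0];y=(v-K[1,2])/K[1,1];th=np.hypot(x,y)
    d=np.array([np.sin(th)*x/max(th,1e-9),np.sin(th)*y/max(th,1e-9),np.cos(th)])
    return Rt@T[:3,3]+pt, Rt@T[:3,:3]@d
def wproj(s,p,Rt,pt):
    K=s["intrinsics"];T=s["T_tool_cam"]
    c=T[:3,:3].T@(Rt.T@(np.asarray(p)-pt)-T[:3,3]); th=np.arctan2(np.hypot(c[0],c[1]),c[2]); n=np.hypot(c[0],c[1])
    return np.array([K[0,0]*th*c[0]/n+K[0,2],K[1,1]*th*c[1]/n+K[1,2]])
E
python3 - <<'E'
from h import *
s=vision.snapshot("side");t=vision.snapshot("top")
crop(s,180,140,100,90,8,"pics/s1.png"); crop(t,140,160,130,90,6,"pics/t1.png")
crop(s,240,280,60,100,6,"pics/s2.png"); crop(t,320,215,80,40,8,"pics/t2.png")
E
```

```text
(no output)
```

View pics/s1.png

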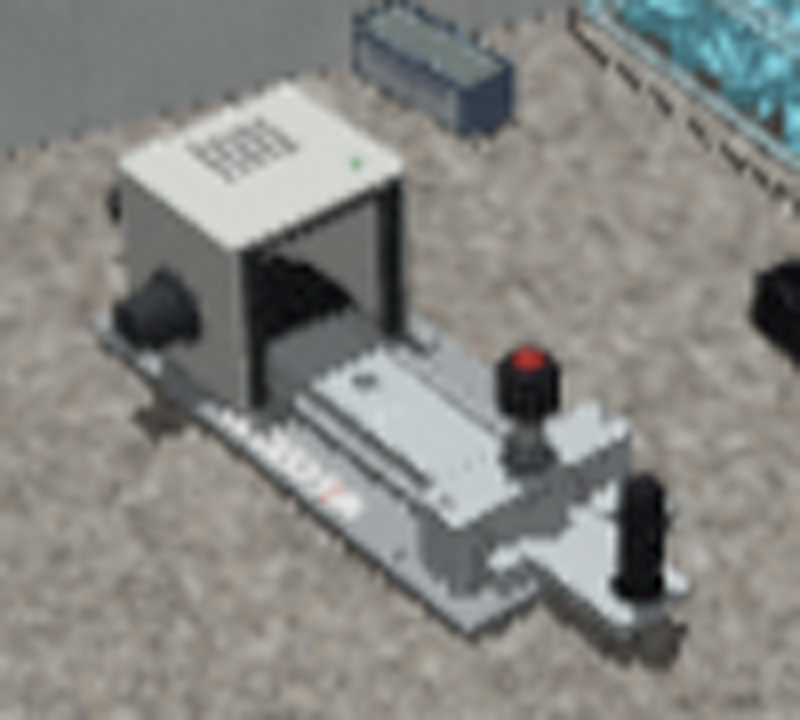

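View pics/t1.png

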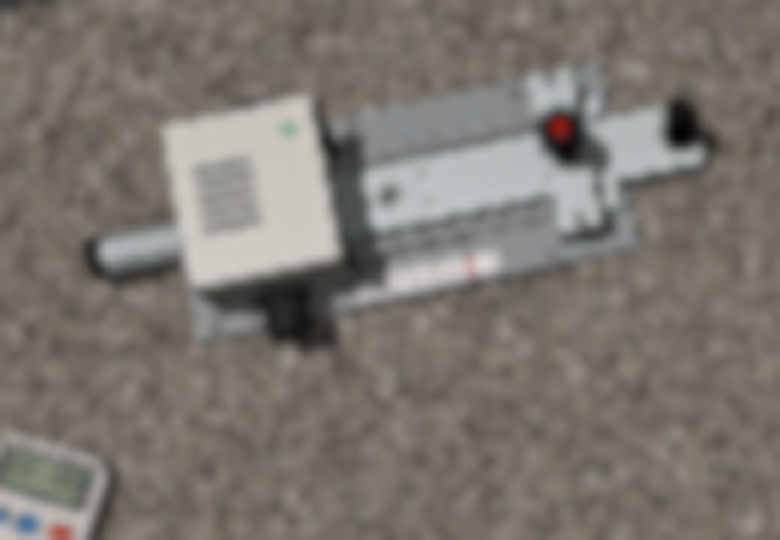

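View pics/s2.png

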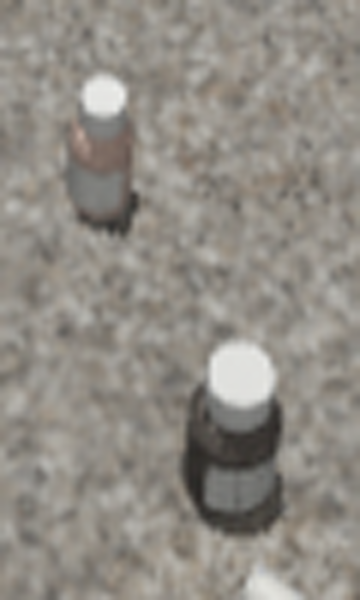

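View pics/t2.png

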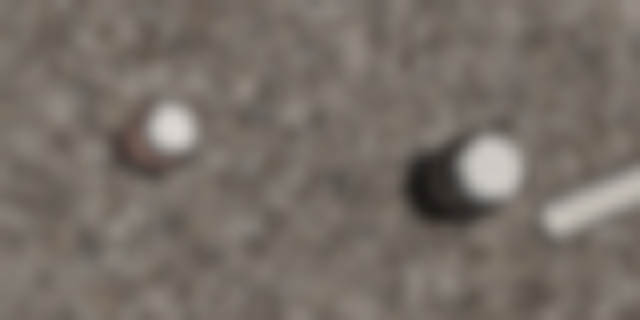

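```bash
python3 - <<'E'
from h import *
s=vision.snapshot("side");t=vision.snapshot("top")
def c(x0,y0,f,u,v): return (x0+(u+.5)/f-.5,y0+(v+.5)/f-.5)
S1=lambda u,v:c(180,140,8,u,v);T1=lambda u,v:c(140,160,6,u,v);S2=lambda u,v:c(240,280,6,u,v);T2=lambda u,v:c(320,215,8,u,v)
for n,a,b,z in [("knobtop",S1(530,360),T1(561,128),93),("griptop",S1(647,480),T1(683,110),77),("vialcap",S2(104,94),T2(171,127),66),("dark",S2(241,373),T2(491,167),73),
 ("hoodFL",S1(232,250),T1(192,290),96),("h2",S1(402,172),T1(308,95),96),("h3",S1(290,85),T1(165,127),96),("h4",S1(232,250),T1(342,262),96)]:
    print(n,onz(s,*a,z).round(1),onz(t,*b,z).round(1),tri(s,a,t,b))
for n in ("side","top"):
    q={"side":s,"top":t}[n]; print(n,"depthcheck",q["depth"][190:193,100:103].mean())
E
```

```text
knobtop [593.9  98.8  93. ] [589.8  98.8  93. ] (array([591.54731564,  98.2260855 ,  93.58031692]), np.float64(3.770109826686185))
griptop [609.7  34.9  77. ] [605.7  35.1  77. ] (array([607.42694267,  34.50048722,  77.4968744 ]), np.float64(3.6987602380744358))
vialcap [ 448.3 -246.    66. ] [ 445.8 -244.2   66. ] (array([ 447.32220771, -244.95118531,   64.6080548 ]), np.float64(2.826605040149276))
dark [ 434.6 -369.2   73. ] [ 432.6 -366.7   73. ] (array([ 434.14510474, -367.85699042,   70.55978957]), np.float64(2.4830936657022598))
hoodFL [519. 208.  96.] [497.2 286.   96. ] (array([529.57247006, 295.69873166,  30.50058565]), np.float64(41.43421011546031))
h2 [601.2 228.   96. ] [603.4 232.7  96. ] (array([604.13238722, 233.57744285,  91.78642185]), np.float64(0.7422655594393688))
h3 [586.  306.7  96. ] [583.9 306.8  96. ] (array([584.8659499 , 306.58271619,  96.05026295]), np.float64(2.035258581421603))
h4 [519. 208.  96.] [514.1 209.2  96. ] (array([516.68632426, 208.77796159,  95.50692329]), np.float64(4.96957498981461))
side depthcheck 1811.1855
top depthcheck 2203.9512
```

Call:
send_rows(dp=[[35, -47, -7], [70, -94, -14], [105, -142, -21], [140, -190, -28], [175, -237, -35]], rot=[[0, 0, 0.12], [0, 0, 0.24], [0, 0, 0.36], [0, 0, 0.48], [0, 0, 0.627]], jaw=50, force=60)

```text
time: 0.98
tool_pos: [397.2, 319.1, 210.3]
tcp_rot: [180.0, -0.0, 104.5]
ft_force: [0.7, -0.6, 0.2]
finger_gap: 49.9
```

Call:
send_rows(dp=[[35, -47, -10], [70, -94, -20], [105, -142, -30], [140, -190, -40], [175, -237, -50]], rot=[[0, 0, 0], [0, 0, 0], [0, 0, 0], [0, 0, 0], [0, 0, 0]])

```text
time: 1.6
tool_pos: [572.4, 81.9, 160.2]
tcp_rot: [180.0, -0.0, 104.3]
ft_force: [-0.4, 1.1, 0.3]
finger_gap: 50.1
```

Call:
send_rows(dp=[[20, -25, 0], [36, -48, 0], [36, -48, 0]], rot=[[0, 0, 0], [0, 0, 0], [0, 0, 0]])

```text
time: 1.98
tool_pos: [608.0, 33.9, 160.1]
tcp_rot: [-180.0, 0.0, 104.1]
ft_force: [-0.0, 0.1, -0.6]
finger_gap: 49.9
```

```bash
python3 - <<'E'
from h import *
q=r.sense();print(q["time"],q["tool_pos"],q["tcp_rot"],q["finger_gap"])
s=vision.snapshot("wrist"); cv2.imwrite("pics/w1.png",s["pixels"][:,:,::-1])
from scipy.spatial.transform import Rotation as R
Rt=R.from_euler("xyz",q["tcp_rot"],degrees=True).as_matrix()
for p in [(607.5,34.6,77),(591.5,98.5,93)]: print(wproj(s,p,Rt,q["tool_pos"]))
E
```

```text
1.975 [608.03973533  33.89008289 160.12171012] [-1.79998720e+02  1.95359071e-02  1.04133828e+02] 49.86252737806023
[254.68836395 202.34250555]
[344.17629176 209.85832346]
```

View pics/w1.png

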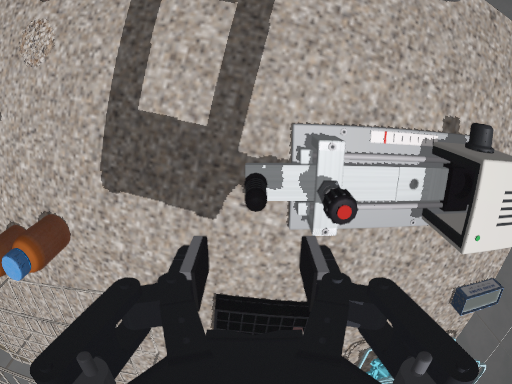

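```bash
python3 - <<'E'
from h import *
q=r.sense()
s=vision.snapshot("wrist"); 
cv2.imwrite("pics/w1c.png",cv2.resize(s["pixels"][110:250,235:512,::-1],None,fx=2.8,fy=2.8,interpolation=cv2.INTER_CUBIC))
from scipy.spatial.transform import Rotation as R
Rt=R.from_euler("xyz",q["tcp_rot"],degrees=True).as_matrix()
def w(u,v,z):
    o,d=wray(s,u,v,Rt,q["tool_pos"]); return (o+d*(z-o[2])/d[2]).round(1)
print("grip",w(256,199.5,77),"knob",w(344.5,212,93))
print("base",w(292,124,10),w(290,228,10),w(417,134,10))
E
```

```text
grip [604.3  36.2  77. ] knob [592.3 100.6  93. ]
base [546.8  57.1  10. ] [650.5  85.3  10. ] [517.5 188.5  10. ]
```

View pics/w1c.png

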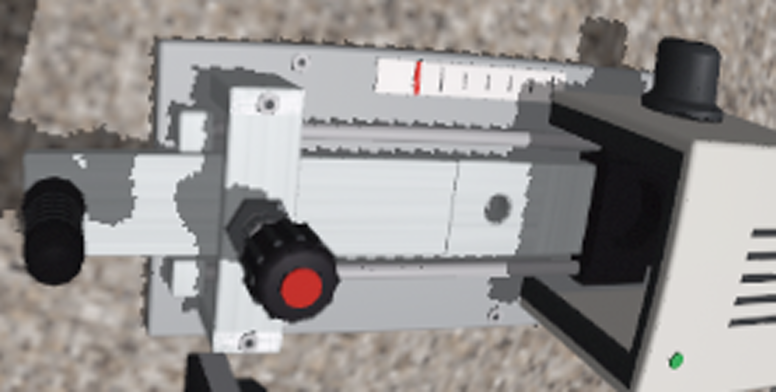

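Call:
send_rows(dp=[[-1, 0, -40], [-1, 0, -80], [-1, 0, -110], [-1, 0, -110]], rot=[[0, 0, 0], [0, 0, 0], [0, 0, 0], [0, 0, 0]])

```text
time: 2.58
tool_pos: [609.6, 33.1, 52.0]
tcp_rot: [179.6, 0.4, 104.3]
ft_force: [17.4, -16.8, -9.1]
finger_gap: 50.2
```

```bash
python3 - <<'E'
from h import *
q=r.sense();print(q["time"],q["tool_pos"],q["tcp_rot"],q["ft_force"])
s=vision.snapshot("wrist"); cv2.imwrite("pics/w2.png",s["pixels"][:,:,::-1])
E
```

```text
2.575 [609.63899696  33.14831758  51.97003785] [179.61611597   0.3949946  104.25930626] [ 17.38218799 -16.76613621  -9.06321945]
```

View pics/w2.png

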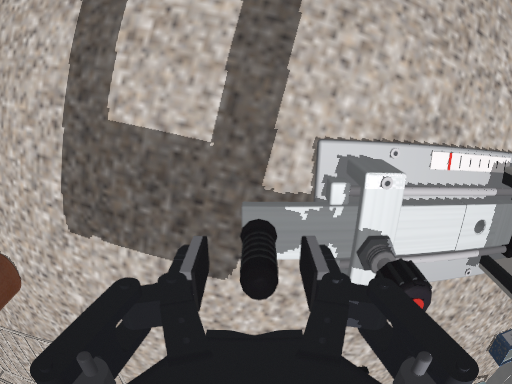

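Call:
send_rows(dp=[[1, -4, 5], [1, -4, 5]], rot=[[0, 0, 0], [0, 0, 0]], jaw=30)

```text
time: 2.88
tool_pos: [607.3, 32.5, 55.9]
tcp_rot: [180.0, -0.0, 104.3]
ft_force: [-0.3, -0.5, 0.2]
finger_gap: 30.1
```

Call:
send_rows(dp=[[0, 0, 0]], rot=[[0, 0, 0]])

```text
time: 3.0
tool_pos: [606.9, 32.6, 55.3]
tcp_rot: [-180.0, -0.0, 104.3]
ft_force: [-0.3, -1.2, -0.9]
finger_gap: 30.5
```

```bash
python3 - <<'E'
from h import *
q=r.sense();print(q["time"],q["tool_pos"],q["tcp_rot"],q["ft_force"])
s=vision.snapshot("wrist"); cv2.imwrite("pics/w3.png",s["pixels"][:,:,::-1])
s=vision.snapshot("side"); crop(s,180,140,110,90,7,"pics/s3.png")
E
```

```text
3.0 [606.92968366  32.55968419  55.27812104] [-1.79989340e+02 -2.27636939e-02  1.04327774e+02] [-0.33445939 -1.16807839 -0.93521803]
```

View pics/w3.png

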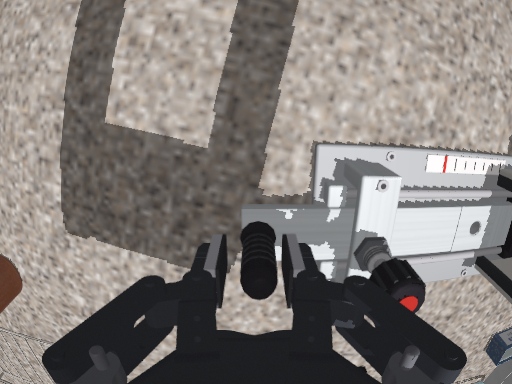

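View pics/s3.png

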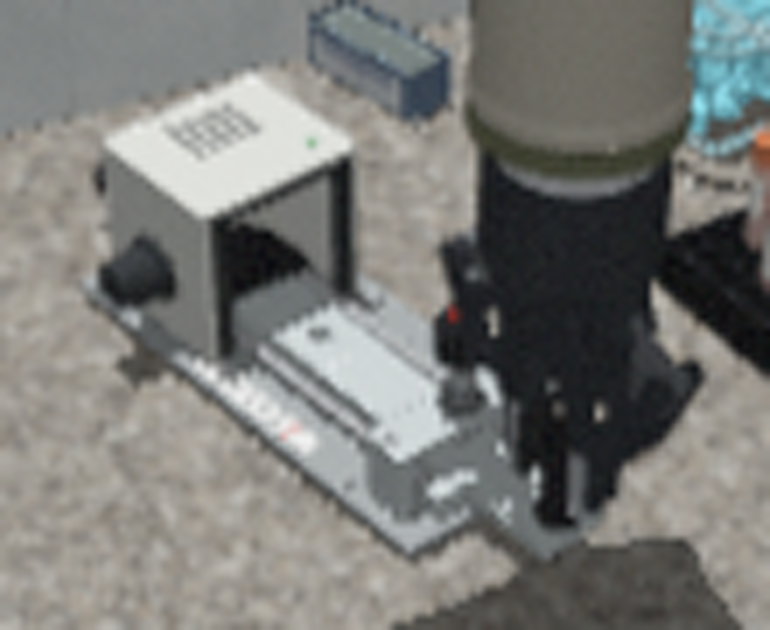

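Call:
send_rows(dp=[[0, 0, 0], [0, 0, 0], [0, 0, 0]], rot=[[0, 0, 0], [0, 0, 0], [0, 0, 0]], jaw=5, force=60)

```text
time: 3.48
tool_pos: [606.8, 32.8, 55.4]
tcp_rot: [-180.0, -0.1, 104.3]
ft_force: [-3.1, 5.0, 3.9]
finger_gap: 16.4
```

Call:
send_rows(dp=[[4, -17, 0], [9, -35, 0], [13, -52, 0], [18, -70, 0], [22, -87, 0]], rot=[[0, 0, 0], [0, 0, 0], [0, 0, 0], [0, 0, 0], [0, 0, 0]])

```text
time: 4.1
tool_pos: [628.2, -52.4, 55.3]
tcp_rot: [-179.9, -0.3, 104.4]
ft_force: [-6.9, 15.9, 7.7]
finger_gap: 16.9
```

Call:
send_rows(dp=[[1.2, -4.8, 0], [1.2, -4.8, 0]], rot=[[0, 0, 0], [0, 0, 0]])

```text
time: 4.35
tool_pos: [629.9, -59.2, 55.4]
tcp_rot: [-179.9, -0.1, 104.3]
ft_force: [-3.5, 3.9, 6.0]
finger_gap: 16.4
```

```bash
python3 - <<'E'
from h import *
q=r.sense();print(q["time"],q["tool_pos"],q["tcp_rot"],q["ft_force"],q["finger_gap"])
s=vision.snapshot("wrist"); cv2.imwrite("pics/w4.png",s["pixels"][:,:,::-1])
s=vision.snapshot("side"); crop(s,180,140,110,90,7,"pics/s4.png")
E
```

```text
4.35 [629.87151493 -59.19052758  55.37104639] [-1.79926373e+02 -1.07740692e-01  1.04291442e+02] [-3.5431403   3.8613794   6.03127076] 16.37510463273325
```

View pics/w4.png

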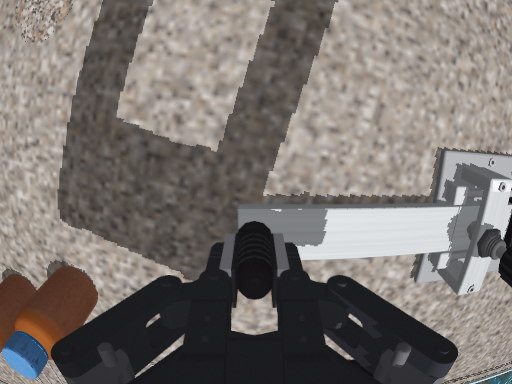

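View pics/s4.png

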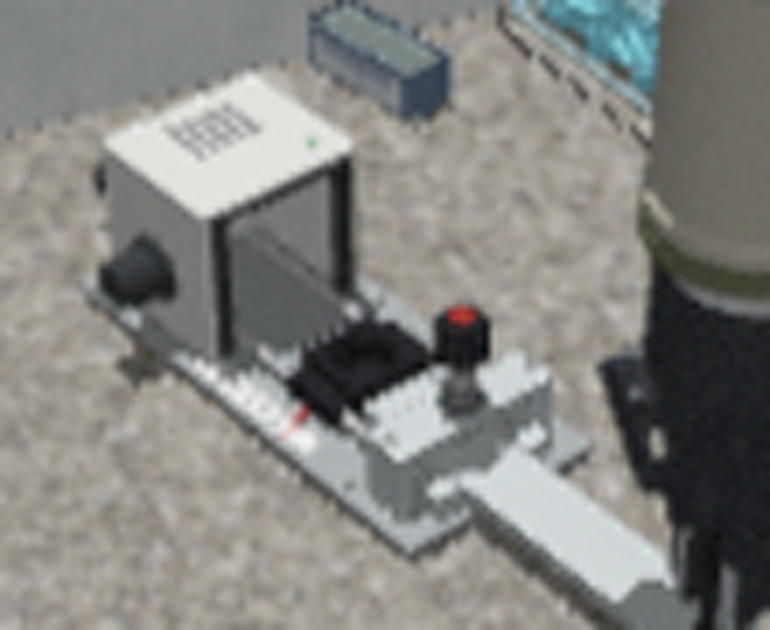

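Call:
send_rows(dp=[[0.5, -2, 0], [0.9, -3.5, 0], [0.9, -3.5, 0]], rot=[[0, 0, 0], [0, 0, 0], [0, 0, 0]])

```text
time: 4.82
tool_pos: [630.7, -62.2, 55.4]
tcp_rot: [-179.9, -0.1, 104.3]
ft_force: [-5.4, 5.6, 6.1]
finger_gap: 16.6
```

Call:
send_rows(dp=[[0.3, -1.2, 0], [0.3, -1.2, 0]], rot=[[0, 0, 0], [0, 0, 0]])

```text
time: 5.08
tool_pos: [631.0, -63.5, 55.4]
tcp_rot: [-179.9, -0.1, 104.3]
ft_force: [-5.5, 5.2, 6.4]
finger_gap: 16.3
```

```bash
python3 - <<'E'
from h import *
q=r.sense();print(q["time"],q["tool_pos"],q["ft_force"],q["finger_gap"])
s=vision.snapshot("side"); crop(s,180,140,110,90,7,"pics/s5.png")
E
```

```text
5.075 [630.97205111 -63.45307383  55.41970082] [-5.49425046  5.19445814  6.40409031] 16.27727679356849
```

View pics/s5.png

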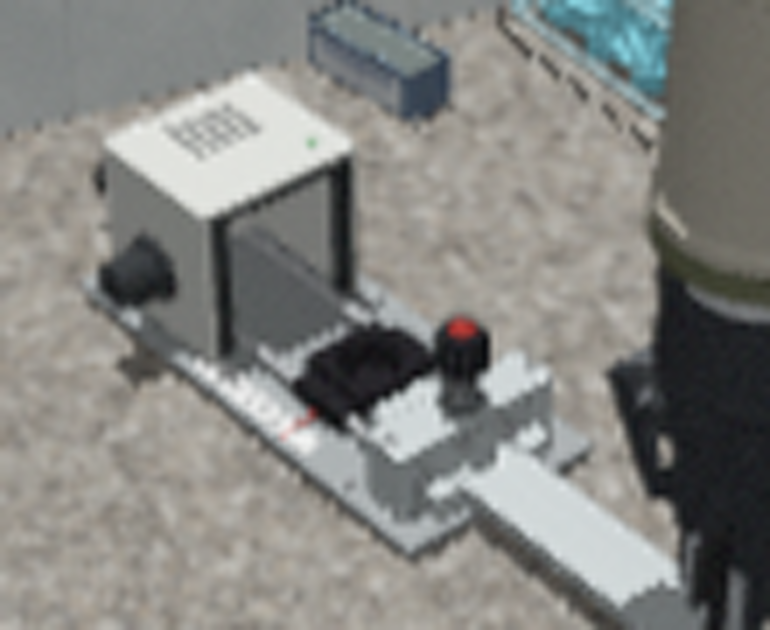

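Call:
send_rows(dp=[[-0.3, 1.2, 0], [-0.3, 1.2, 0]], rot=[[0, 0, 0], [0, 0, 0]])

```text
time: 5.38
tool_pos: [630.7, -62.2, 55.4]
tcp_rot: [-179.9, -0.1, 104.3]
ft_force: [-5.7, 6.2, 6.6]
finger_gap: 16.0
```

Call:
send_rows(dp=[[0, 0, 0], [0, 0, 0]], rot=[[0, 0, 0], [0, 0, 0]], jaw=45)

```text
time: 5.62
tool_pos: [631.4, -63.7, 55.2]
tcp_rot: [-180.0, 0.0, 104.3]
ft_force: [0.2, -0.3, -0.9]
finger_gap: 45.1
```

Call:
send_rows(dp=[[0, 0, 30], [0, 0, 70], [-20, -35, 100], [-55, -75, 100], [-90, -115, 100]], rot=[[0, 0, 0], [0, 0, 0], [0, 0, -0.16], [0, 0, -0.32], [0, 0, -0.48]])

```text
time: 6.25
tool_pos: [540.9, -179.9, 156.1]
tcp_rot: [179.9, 0.0, 76.5]
ft_force: [-0.5, -0.5, -0.1]
finger_gap: 45.2
```

```bash
python3 - <<'E'
from h import *
q=r.sense();print(q["time"],q["tool_pos"],q["tcp_rot"],q["ft_force"],q["finger_gap"])
s=vision.snapshot("side"); crop(s,180,140,110,90,7,"pics/s6.png")
s=vision.snapshot("wrist"); cv2.imwrite("pics/w6.png",s["pixels"][:,:,::-1])
E
```

```text
6.25 [ 540.8862315  -179.9153827   156.05734394] [1.79903341e+02 3.59052561e-02 7.65020731e+01] [-0.48389184 -0.5261205  -0.13952001] 45.218472771477124
```

View pics/s6.png

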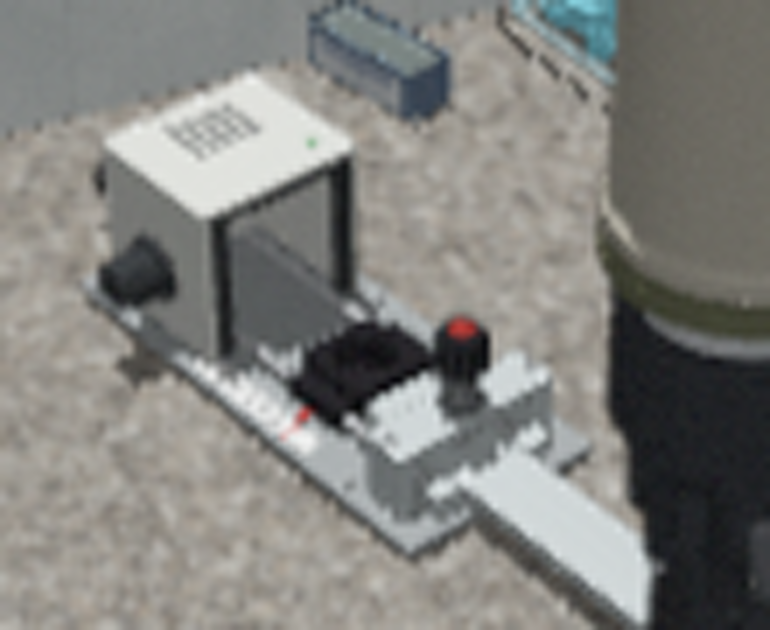

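View pics/w6.png

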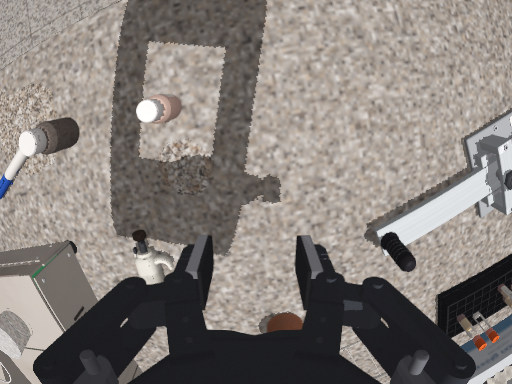

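Call:
send_rows(dp=[[-20, -13, 0], [-40, -27, 0], [-60, -40, 0], [-80, -54, 0], [-94, -66, 0]], rot=[[0, 0, -0.18], [0, 0, -0.36], [0, 0, -0.54], [0, 0, -0.72], [0, 0, -0.9]])

```text
time: 6.98
tool_pos: [447.0, -245.0, 155.3]
tcp_rot: [180.0, -0.0, 24.9]
ft_force: [0.8, 0.3, 0.2]
finger_gap: 44.9
```

Call:
send_rows(dp=[[0, 0, 0], [0, 0, 0], [0, 0, 0]], rot=[[0, 0, -0.15], [0, 0, -0.19], [0, 0, -0.19]])

```text
time: 7.35
tool_pos: [447.7, -244.6, 155.4]
tcp_rot: [180.0, -0.0, 14.4]
ft_force: [0.2, 0.4, 0.6]
finger_gap: 44.9
```

```bash
python3 - <<'E'
from h import *
q=r.sense();print(q["time"],q["tool_pos"],q["tcp_rot"],q["ft_force"],q["finger_gap"])
s=vision.snapshot("wrist"); cv2.imwrite("pics/w7.png",s["pixels"][:,:,::-1])
from scipy.spatial.transform import Rotation as R
Rt=R.from_euler("xyz",q["tcp_rot"],degrees=True).as_matrix()
g=(s["pixels"].min(2)>170).astype(np.uint8)
n,l,st,c=cv2.connectedComponentsWithStats(g)
for i in range(1,n):
    if st[i,4]>150:
        o,d=wray(s,*c[i],Rt,q["tool_pos"]); print(st[i],c[i],(o+d*(66-o[2])/d[2]).round(1))
print(wproj(s,(447.3,-245,66),Rt,q["tool_pos"]))
E
```

```text
7.35 [ 447.6852354  -244.57230091  155.35152568] [ 1.79987551e+02 -1.30878476e-02  1.43804202e+01] [0.17969239 0.44803536 0.57557609] 44.874717824712064
[ 456    0   26   70 1372] [468.38994169  29.03862974] [589.2 -47.8  66. ]
[354 259  29  25 224] [366.79910714 271.67410714] [ 567.1 -288.    66. ]
[386 279  30  20 230] [403.02608696 288.06956522] [ 617.6 -300.3   66. ]
[467 374  27  10 156] [479.59615385 379.1025641 ] [ 921.9 -479.9   66. ]
[253.31675653 200.41469239]
```

View pics/w7.png

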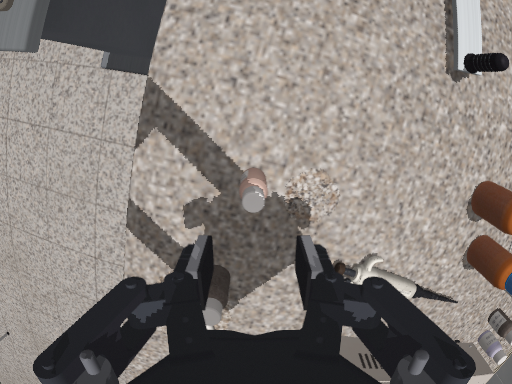

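Call:
send_rows(dp=[[0, 0, -40], [0, 0, -80], [0, 0, -110], [0, 0, -118], [0, 0, -118]], rot=[[0, 0, 0], [0, 0, 0], [0, 0, 0], [0, 0, 0], [0, 0, 0]])

```text
time: 8.02
tool_pos: [447.5, -244.5, 37.5]
tcp_rot: [-180.0, 0.0, 14.4]
ft_force: [1.1, -0.5, -0.8]
finger_gap: 45.1
```

Call:
send_rows(dp=[[0, 0, 0], [0, 0, 0], [0, 0, 0], [0, 0, 0]], rot=[[0, 0, 0], [0, 0, 0], [0, 0, 0], [0, 0, 0]], jaw=12, force=30)

```text
time: 8.52
tool_pos: [448.6, -245.4, 39.0]
tcp_rot: [179.9, -0.1, 14.3]
ft_force: [-0.3, -0.3, 7.1]
finger_gap: 24.2
```

```bash
python3 - <<'E'
from h import *
q=r.sense();print(q["time"],q["tool_pos"],q["tcp_rot"],q["ft_force"],q["finger_gap"])
s=vision.snapshot("wrist"); cv2.imwrite("pics/w8.png",s["pixels"][:,:,::-1])
E
```

```text
8.525 [ 448.59516471 -245.40065141   39.0220023 ] [ 1.79869983e+02 -1.14388424e-01  1.43284237e+01] [-0.25635322 -0.2972947   7.06266633] 24.2430383235047
```

View pics/w8.png

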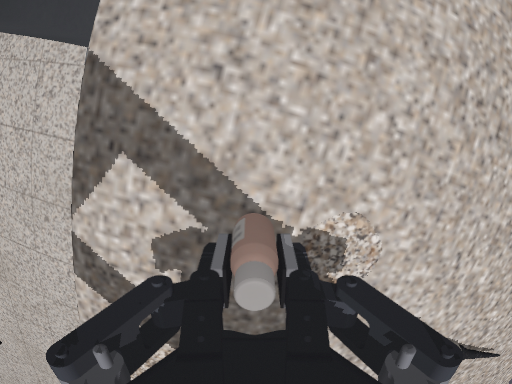

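```bash
python3 - <<'E'
from h import *
s=vision.snapshot("side");t=vision.snapshot("top")
crop(s,180,150,110,75,7,"pics/s9.png"); crop(t,160,160,110,60,7,"pics/t9.png")
for p in [(575.7,163.7,30),(591.9,99.3,85)]: print(p,(proj(s,p)-[180,150])*7+3,(proj(t,p)-[160,160])*7+3)
E
```

```text
(575.7, 163.7, 30) [362.50256619 285.55872217] [383.88396857 208.48797436]
(591.9, 99.3, 85) [458.80042597 260.25549863] [514.63875658 149.45413969]
```

View pics/s9.png

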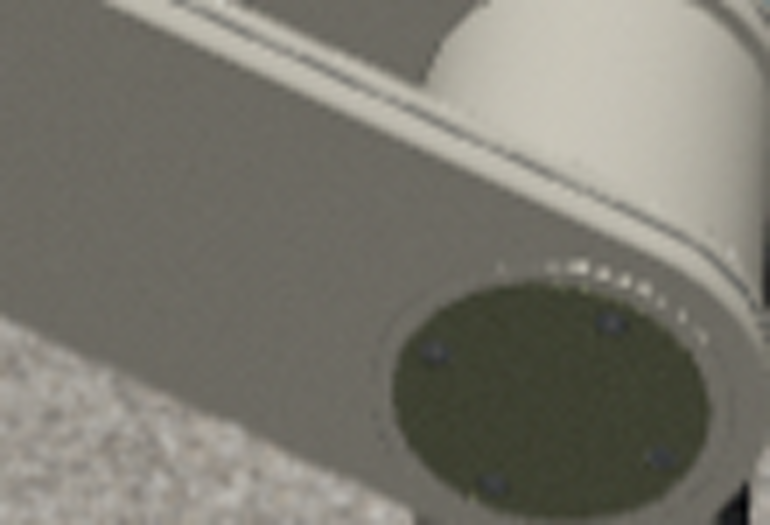

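View pics/t9.png

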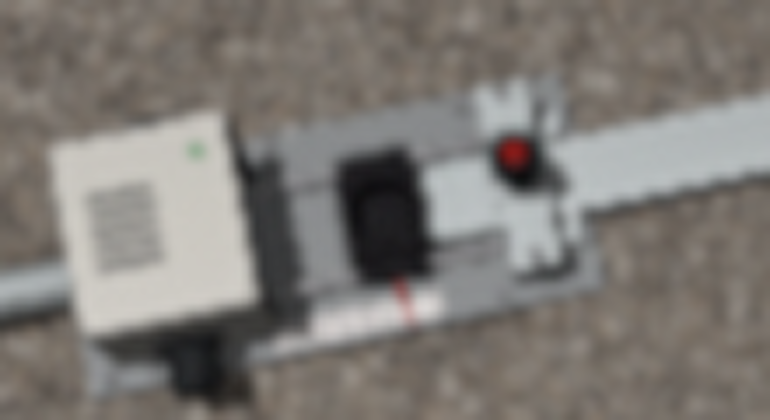

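Call:
send_rows(dp=[[0, 0, 30], [0, 0, 80], [10, 33, 105], [27, 85, 105], [43, 137, 105]], rot=[[0, 0, 0], [0, 0, 0], [0, 0, 0], [0, 0, 0], [0, 0, 0]])

```text
time: 9.3
tool_pos: [491.3, -106.6, 143.6]
tcp_rot: [179.9, -0.1, 14.3]
ft_force: [1.8, -1.1, -0.1]
finger_gap: 24.1
```

Call:
send_rows(dp=[[16, 52, 0], [32, 104, 0], [48, 156, 0], [64, 208, 0], [78, 250, 0]], rot=[[0, 0, 0], [0, 0, 0], [0, 0, 0], [0, 0, 0], [0, 0, 0]])

```text
time: 9.93
tool_pos: [568.9, 144.6, 142.9]
tcp_rot: [-180.0, -0.1, 14.4]
ft_force: [0.9, -0.6, 0.8]
finger_gap: 24.2
```

Call:
send_rows(dp=[[7, 20, 0], [7, 20, 0], [7, 20, 0]], rot=[[0, 0, 0], [0, 0, 0], [0, 0, 0]])

```text
time: 10.3
tool_pos: [575.2, 161.3, 142.2]
tcp_rot: [180.0, 0.0, 14.3]
ft_force: [0.1, -0.3, -0.9]
finger_gap: 23.9
```

```bash
python3 - <<'E'
from h import *
q=r.sense();print(q["time"],q["tool_pos"],q["tcp_rot"],q["ft_force"],q["finger_gap"])
s=vision.snapshot("wrist"); cv2.imwrite("pics/w10.png",s["pixels"][:,:,::-1])
np.savez("w10.npz",p=q["tool_pos"],rot=q["tcp_rot"],px=s["pixels"])
from scipy.spatial.transform import Rotation as R
Rt=R.from_euler("xyz",q["tcp_rot"],degrees=True).as_matrix()
for p in [(575.7,163.7,30),(591.9,99.3,85)]: print(p,wproj(s,p,Rt,q["tool_pos"]))
cv2.imwrite("pics/w10c.png",cv2.resize(s["pixels"][90:280,160:360,::-1],None,fx=3,fy=3,interpolation=cv2.INTER_CUBIC))
E
```

```text
10.3 [575.20705498 161.25585083 142.21499979] [1.79970898e+02 3.12622500e-02 1.42881539e+01] [ 0.06375169 -0.25302576 -0.94378839] 23.87021777464387
(575.7, 163.7, 30) [255.26833884 188.19087101]
(591.9, 99.3, 85) [255.10316286 291.20204196]
```

View pics/w10.png

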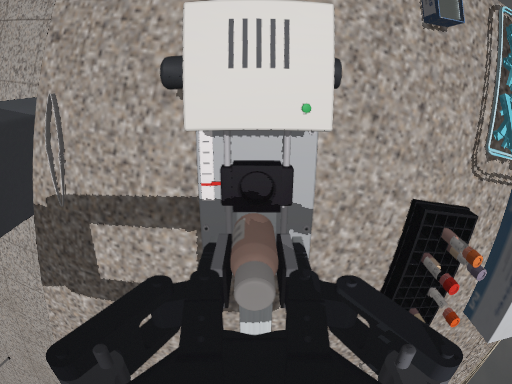

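View pics/w10c.png

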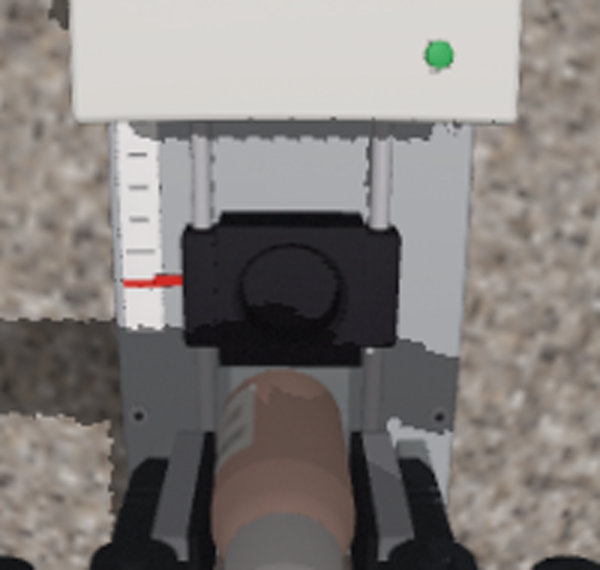

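```bash
python3 - <<'E'
from h import *
s=vision.snapshot("wrist");q=r.sense()
c=s["pixels"][155:220,215:300,::-1].astype(float)
cv2.imwrite("pics/w11.png",cv2.resize(np.clip((c-10)*5,0,255).astype(np.uint8),None,fx=8,fy=8,interpolation=cv2.INTER_CUBIC))
from scipy.spatial.transform import Rotation as R
Rt=R.from_euler("xyz",q["tcp_rot"],degrees=True).as_matrix()
for u,v,z in [(256.9,186.2,30)]:
    o,d=wray(s,u,v,Rt,q["tool_pos"]); print(q["tool_pos"],(o+d*(z-o[2])/d[2]).round(1))
E
```

```text
[575.25502108 161.02773095 142.29539696] [576.7 165.5  30. ]
```

View pics/w11.png

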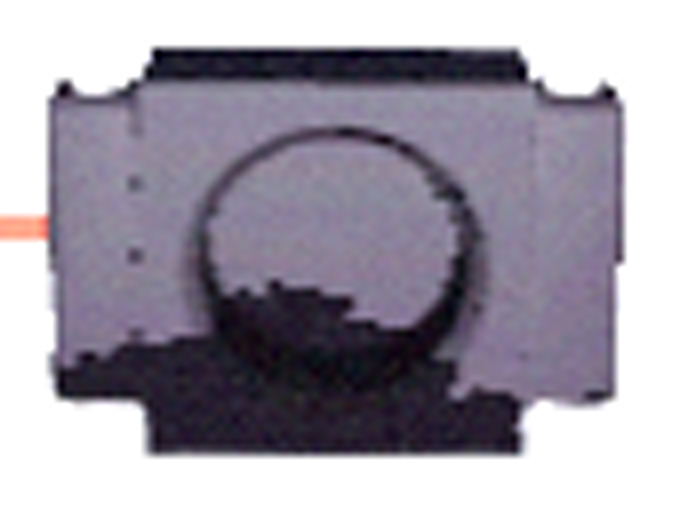

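Call:
send_rows(dp=[[1.2, 2.8, -30], [1.2, 2.8, -55], [1.2, 2.8, -65], [1.2, 2.8, -65]], rot=[[0, 0, 0], [0, 0, 0], [0, 0, 0], [0, 0, 0]])

```text
time: 10.9
tool_pos: [576.1, 164.5, 76.9]
tcp_rot: [-180.0, 0.1, 14.3]
ft_force: [0.6, -0.1, -0.0]
finger_gap: 24.3
```

```bash
python3 - <<'E'
from h import *
q=r.sense();print(q["time"],q["tool_pos"],q["tcp_rot"],q["ft_force"],q["finger_gap"])
s=vision.snapshot("wrist")
c=s["pixels"][130:330,170:340,::-1].astype(float)
cv2.imwrite("pics/w12.png",cv2.resize(np.clip((c-5)*2.5,0,255).astype(np.uint8),None,fx=3,fy=3,interpolation=cv2.INTER_CUBIC))
s=vision.snapshot("side"); crop(s,180,150,110,75,7,"pics/s12.png")
E
```

```text
10.9 [576.14469869 164.46451758  76.89032669] [-1.79999798e+02  7.66413763e-02  1.42752360e+01] [ 0.60848737 -0.08971281 -0.03497933] 24.260270573469978
```

View pics/w12.png

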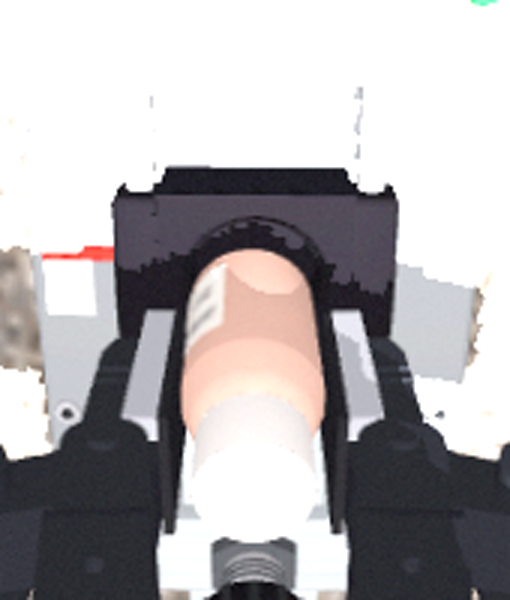

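View pics/s12.png

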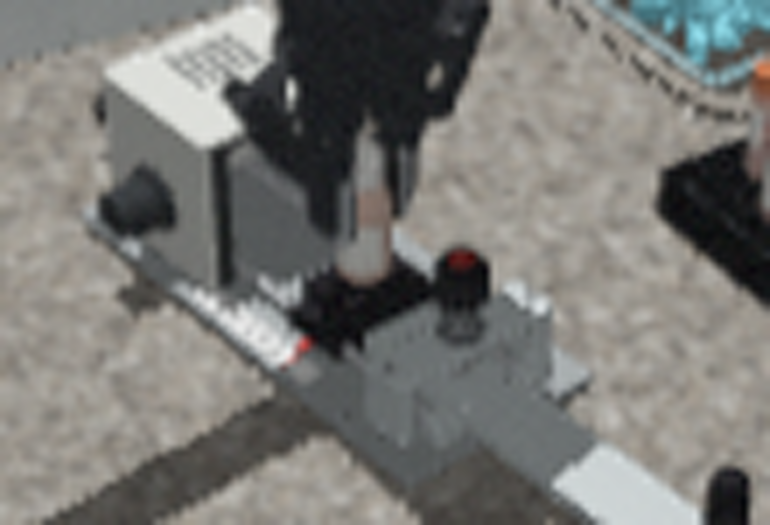

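```bash
python3 - <<'E'
from h import *
s=vision.snapshot("wrist");q=r.sense()
from scipy.spatial.transform import Rotation as R
Rt=R.from_euler("xyz",q["tcp_rot"],degrees=True).as_matrix();tp=q["tool_pos"]
xh=np.array([.245,-.969,0]);yh=np.array([.969,.245,0])
for n,u,v,z in [("rimback",255,217,30),("vialback",252,248,38),("rimL",185,285,30),("vialL",188,285,40),("vialR",320,285,40),("rimR",325,275,30),("cap",254,495,104),("blockL",114,200,24),("blockR",397,200,24)]:
    U=170+(u+.5)/3-.5;V=130+(v+.5)/3-.5
    o,d=wray(s,U,V,Rt,tp); p=o+d*(z-o[2])/d[2]; print(n,p.round(1),"rel tcp x,y",((p-tp)@xh).round(1),((p-tp)@yh).round(1))
E
```

```text
rimback [574.7 178.6  30. ] rel tcp x,y -13.8 0.5
vialback [575.  174.7  38. ] rel tcp x,y -9.9 -0.2
rimL [563.8 159.2  30. ] rel tcp x,y 2.3 -14.9
vialL [564.  164.2  40. ] rel tcp x,y -2.4 -13.4
vialR [590.6 170.9  40. ] rel tcp x,y -2.4 14.0
rimR [593.  169.2  30. ] rel tcp x,y -0.1 15.9
cap [578.  163.4 104. ] rel tcp x,y 1.7 0.0
blockL [544.2 172.5  24. ] rel tcp x,y -15.4 -30.6
blockR [604.7 187.9  24. ] rel tcp x,y -15.5 31.9
```

Call:
send_rows(dp=[[0, 0, -5], [0, 0, -10], [0, 0, -14]], rot=[[0, 0, 0], [0, 0, 0], [0, 0, 0]])

```text
time: 11.42
tool_pos: [576.4, 165.2, 62.8]
tcp_rot: [-180.0, 0.0, 14.3]
ft_force: [-0.4, 0.2, 0.4]
finger_gap: 24.0
```

Call:
send_rows(dp=[[0, 0, -4], [0, 0, -8], [0, 0, -8]], rot=[[0, 0, 0], [0, 0, 0], [0, 0, 0]])

```text
time: 11.8
tool_pos: [576.2, 165.1, 54.7]
tcp_rot: [-180.0, 0.1, 14.3]
ft_force: [0.2, 0.7, 0.6]
finger_gap: 24.2
```

Call:
send_rows(dp=[[0, 0, -1], [0, 0, -2], [0, 0, -2]], rot=[[0, 0, 0], [0, 0, 0], [0, 0, 0]])

```text
time: 12.18
tool_pos: [576.6, 165.2, 53.3]
tcp_rot: [180.0, -0.0, 14.3]
ft_force: [0.4, 0.4, -0.9]
finger_gap: 24.5
```

Call:
send_rows(dp=[[0, 0, -1], [0, 0, -1.5], [0, 0, -1.5]], rot=[[0, 0, 0], [0, 0, 0], [0, 0, 0]])

```text
time: 12.55
tool_pos: [576.8, 165.3, 53.0]
tcp_rot: [180.0, -0.0, 14.3]
ft_force: [-4.3, -0.2, 7.9]
finger_gap: 23.8
```

Call:
send_rows(dp=[[0, 0, 0.5], [0, 0, 0.5]], rot=[[0, 0, 0], [0, 0, 0]], jaw=40)

```text
time: 12.8
tool_pos: [576.6, 165.2, 52.2]
tcp_rot: [180.0, -0.0, 14.3]
ft_force: [0.8, -0.6, 0.1]
finger_gap: 40.3
```

Call:
send_rows(dp=[[0, 0, 25], [0, 0, 65], [2, -8, 85], [4, -16, 85]], rot=[[0, 0, 0], [0, 0, 0], [0, 0, 0], [0, 0, 0]])

```text
time: 13.3
tool_pos: [582.1, 148.8, 139.1]
tcp_rot: [180.0, -0.2, 14.3]
ft_force: [0.7, -0.4, 0.1]
finger_gap: 39.9
```

```bash
python3 - <<'E'
from h import *
q=r.sense();print(q["time"],q["tool_pos"],q["tcp_rot"],q["ft_force"],q["finger_gap"])
s=vision.snapshot("wrist")
cv2.imwrite("pics/w13.png",s["pixels"][:,:,::-1])
from scipy.spatial.transform import Rotation as R
Rt=R.from_euler("xyz",q["tcp_rot"],degrees=True).as_matrix();tp=q["tool_pos"]
for p in [(577,163.5,80),(577,163.5,30),(592,99.5,85)]: print(wproj(s,p,Rt,tp))
s=vision.snapshot("side"); crop(s,180,150,110,75,7,"pics/s13.png")
E
```

```text
13.3 [582.10729596 148.79531621 139.05607703] [179.97068355  -0.21276204  14.33054135] [ 0.73871542 -0.37803533  0.08768511] 39.85571068874209
[251.7376291  194.08045228]
[251.88068718 174.19423894]
[250.16997597 279.26321624]
```

View pics/w13.png

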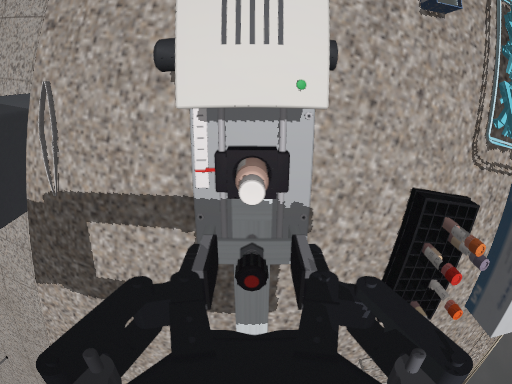

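View pics/s13.png

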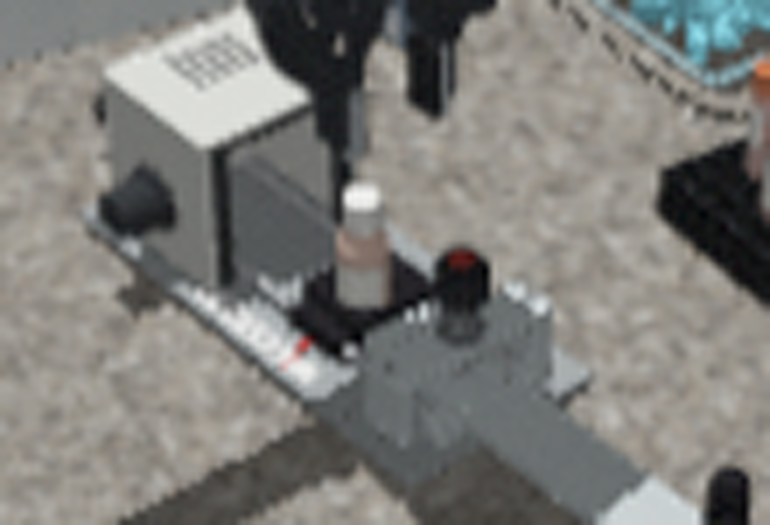

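```bash
python3 - <<'E'
from h import *
s=vision.snapshot("wrist");q=r.sense()
from scipy.spatial.transform import Rotation as R
Rt=R.from_euler("xyz",q["tcp_rot"],degrees=True).as_matrix();tp=q["tool_pos"]
p=s["pixels"].astype(int); m=(p[...,0]>90)&(p[...,1]<50)&(p[...,2]<50); m[:250]=0;m[300:]=0
ys,xs=np.nonzero(m[:,225:280]); u,v=xs.mean()+225,ys.mean(); print(u,v,len(xs))
o,d=wray(s,u,v,Rt,tp); print(tp,o+d*(85-o[2])/d[2])
g=(p.min(2)>185); g[:150]=0;g[220:]=0;ys,xs=np.nonzero(g[:,235:270]);u,v=xs.mean()+235,ys.mean();print(u,v,len(xs))
o,d=wray(s,u,v,Rt,tp); print(o+d*(80-o[2])/d[2])
E
```

```text
254.41592920353983 283.353982300885 113
[579.75477265 148.26759956 135.36250138] [592.5904827   98.62071606  85.        ]
255.0242914979757 193.37044534412956 494
[575.97764859 165.18715735  80.        ]
```

Call:
send_rows(dp=[[6, -25, 0], [12.8, -49.6, 0], [12.8, -49.6, 0], [12.8, -49.6, 0]], rot=[[0, 0, 0], [0, 0, 0], [0, 0, 0], [0, 0, 0]], jaw=44)

```text
time: 13.95
tool_pos: [592.5, 100.0, 135.9]
tcp_rot: [-180.0, 0.1, 14.3]
ft_force: [-0.2, 0.6, 0.1]
finger_gap: 43.8
```

```bash
python3 - <<'E'
from h import *
s=vision.snapshot("wrist");q=r.sense()
cv2.imwrite("pics/w14.png",s["pixels"][:,:,::-1])
from scipy.spatial.transform import Rotation as R
Rt=R.from_euler("xyz",q["tcp_rot"],degrees=True).as_matrix();tp=q["tool_pos"]
p=s["pixels"].astype(int); m=(p[...,0]>90)&(p[...,1]<50)&(p[...,2]<50); m[:150]=0;m[300:]=0
ys,xs=np.nonzero(m[:,225:285]); u,v=xs.mean()+225,ys.mean(); print(u,v,len(xs))
o,d=wray(s,u,v,Rt,tp); print(tp,q["tcp_rot"],o+d*(85-o[2])/d[2])
E
```

```text
254.1311475409836 222.9398907103825 183
[592.66200462 100.25443588 136.2467474 ] [-1.79961342e+02  9.21828392e-02  1.43394550e+01] [593.17605095  98.23238316  85.        ]
```

View pics/w14.png

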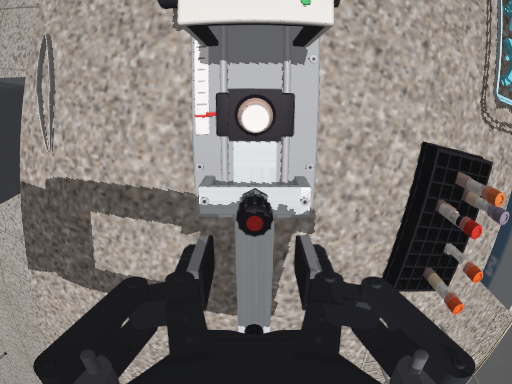

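Call:
send_rows(dp=[[0.5, -1.7, -25], [0.5, -1.7, -50], [0.5, -1.7, -62], [0.5, -1.7, -66], [0.5, -1.7, -66]], rot=[[0, 0, 0], [0, 0, 0], [0, 0, 0], [0, 0, 0], [0, 0, 0]])

```text
time: 14.62
tool_pos: [594.2, 98.2, 71.8]
tcp_rot: [180.0, -0.0, 14.3]
ft_force: [0.7, -0.5, 0.1]
finger_gap: 44.0
```

```bash
python3 - <<'E'
from h import *
q=r.sense();print(q["tool_pos"],q["ft_force"],q["finger_gap"])
s=vision.snapshot("wrist");cv2.imwrite("pics/w15.png",s["pixels"][:,:,::-1])
E
```

```text
[594.22288281  98.19980625  71.81992322] [ 0.74382479 -0.54803752  0.09463335] 44.044334125180015
```

View pics/w15.png

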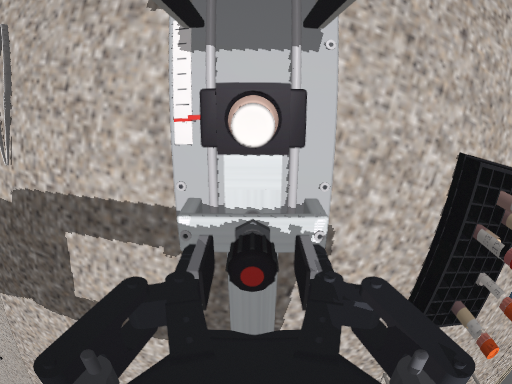

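Call:
send_rows(dp=[[0, 0, -1.5], [0, 0, -1.5], [0, 0, -1.5], [0, 0, -1.5]], rot=[[0, 0, 0], [0, 0, 0], [0, 0, 0], [0, 0, 0]], jaw=15, force=80)

```text
time: 15.18
tool_pos: [593.7, 97.6, 71.0]
tcp_rot: [180.0, 0.0, 14.3]
ft_force: [-6.5, -2.1, 7.4]
finger_gap: 22.0
```

Call:
send_rows(dp=[[0, 0, 14], [0, 0, 17], [0, 0, 17.5], [0, 0, 17.5]], rot=[[0, 0, 0], [0, 0, 0], [0, 0, 0], [0, 0, 0]])

```text
time: 15.68
tool_pos: [593.3, 97.8, 86.5]
tcp_rot: [-180.0, 0.1, 14.3]
ft_force: [-0.4, -1.1, -10.1]
finger_gap: 21.8
```

```bash
python3 - <<'E'
from h import *
q=r.sense();print(q["time"],q["tool_pos"],q["ft_force"],q["finger_gap"])
s=vision.snapshot("wrist");cv2.imwrite("pics/w16.png",s["pixels"][:,:,::-1])
s=vision.snapshot("side"); crop(s,180,150,110,75,7,"pics/s16.png")
E
```

```text
15.675 [593.32889785  97.80745776  86.48313128] [ -0.44981164  -1.11347566 -10.10901644] 21.819649979123607
```

View pics/w16.png

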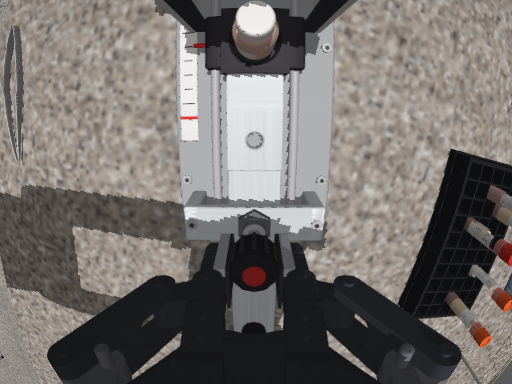

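View pics/s16.png

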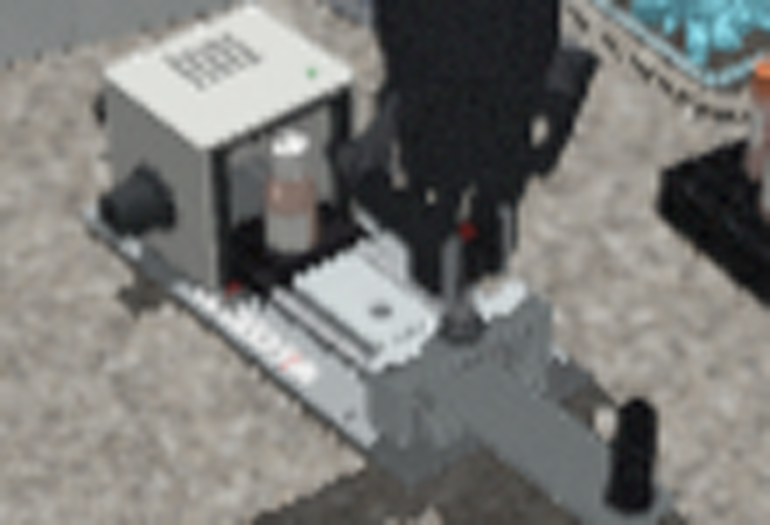

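Call:
send_rows(dp=[[0, 0, 0.7], [0, 0, 1.2], [0, 0, 1.2]], rot=[[0, 0, 0], [0, 0, 0], [0, 0, 0]])

```text
time: 16.15
tool_pos: [593.4, 97.8, 87.8]
tcp_rot: [-180.0, 0.1, 14.3]
ft_force: [-0.7, 0.2, -14.9]
finger_gap: 21.7
```

Call:
send_rows(dp=[[0, 0, 0.5], [0, 0, 0.8], [0, 0, 0.8]], rot=[[0, 0, 0], [0, 0, 0], [0, 0, 0]])

```text
time: 16.52
tool_pos: [593.2, 98.0, 88.1]
tcp_rot: [-180.0, 0.1, 14.3]
ft_force: [3.2, 1.2, -25.7]
finger_gap: 21.8
```

Call:
send_rows(dp=[[0, 0, -0.3], [0, 0, -0.3], [0, 0, -0.3], [0, 0, -0.3], [0, 0, -0.3]], rot=[[0, 0, 0], [0, 0, 0], [0, 0, 0], [0, 0, 0], [0, 0, 0]])

```text
time: 17.15
tool_pos: [593.2, 98.0, 88.1]
tcp_rot: [-180.0, 0.1, 14.3]
ft_force: [0.9, 1.3, -26.6]
finger_gap: 21.6
```

Call:
send_rows(dp=[[0, 0, 0], [0, 0, 0], [0, 0, 0], [0, 0, 0], [0, 0, 0]], rot=[[0, 0, 0], [0, 0, 0], [0, 0, 0], [0, 0, 0], [0, 0, 0]])

```text
time: 17.77
tool_pos: [593.2, 98.0, 88.1]
tcp_rot: [-180.0, 0.1, 14.3]
ft_force: [1.1, 0.9, -25.8]
finger_gap: 21.5
```

```bash
python3 - <<'E'
from h import *
q=r.sense();print(q["time"],q["tool_pos"],q["ft_force"],q["finger_gap"])
s=vision.snapshot("wrist");cv2.imwrite("pics/w17.png",s["pixels"][:,:,::-1])
s=vision.snapshot("side"); crop(s,180,150,110,75,7,"pics/s17.png")
for x in (0,2,5): print(x,(proj(s,np.array([606,35.3,77])+x*np.array([.245,-.969,0]))-[180,150])*7+3)
E
```

```text
17.775 [593.18646019  97.99778478  88.08555711] [  1.13909255   0.87145179 -25.78529022] 21.50075053930587
0 [557.82326461 351.90199119]
2 [561.07073815 354.27853959]
5 [565.95471989 357.85270851]
```

View pics/w17.png

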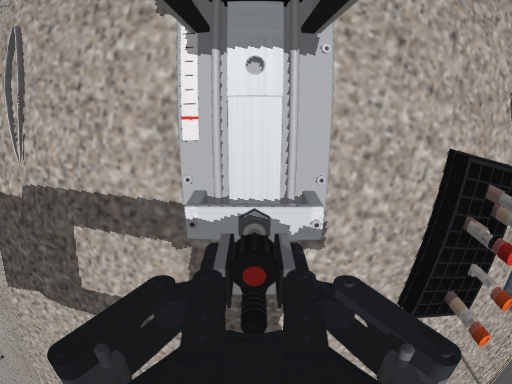

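View pics/s17.png

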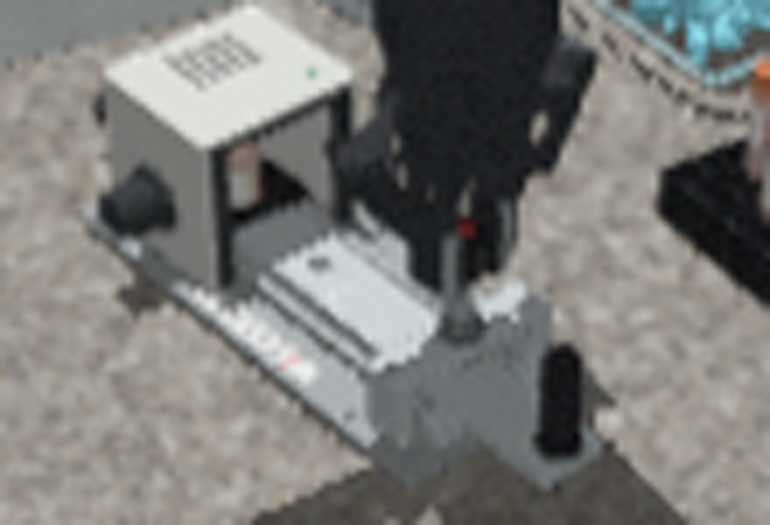

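```bash
python3 - <<'E'
from h import *
a=cv2.imread("pics/side0.png"); s=vision.snapshot("side"); b=np.ascontiguousarray(s["pixels"][:,:,::-1]); q=r.sense();print(q["time"],q["tool_pos"],q["ft_force"])
for n,(x,y) in {"hole":(225,187),"grip":(260,206)}.items():
    t=a[y-5:y+6,x-5:x+6]; t=cv2.resize(t,None,fx=8,fy=8,interpolation=cv2.INTER_CUBIC); A=cv2.resize(b[y-12:y+13,x-12:x+13],None,fx=8,fy=8,interpolation=cv2.INTER_CUBIC)
    m=cv2.matchTemplate(A,t,cv2.TM_CCOEFF_NORMED); _,v,_,l=cv2.minMaxLoc(m); print(n,v,(np.array(l)-56)/8)
E
```

```text
17.925 [593.22209665  97.97985276  88.11270612] [  1.10549107   1.36800494 -25.14829852]
hole 0.9981703758239746 [0. 0.]
grip 0.9209266901016235 [-0.25  1.  ]
```

```bash
python3 - <<'E'
from h import *
print(job.hand_in()); q=r.sense();print(q["time"],q["tool_pos"],q["ft_force"])
E
```

```text
the job is handed in; nothing more can be done
None
the job is handed in; nothing more can be done
```

I loaded the reader in the order asked and handed it in after about 18 s of the 64 s. The arm is still holding the knob fully up.

1. **Slide out:** I pulled the slide about 99 mm. In the side view the knob dropped and the pointer stood at the red mark. It stayed there when I let go.
2. **Vial:** I set the pink vial in the well until the floor pushed back with about 8 N. The wrist view then showed the cap at the seated height, central in the well.
3. **Knob:** I raised it about 16–17 mm, until the force rose from 10 N (the spring alone) to about 25 N with almost no more movement. That means it is on its stop, and it held steady there.
4. **Slide home:** The small hole in the slide bar matches the starting picture with no shift, and the vial is visible upright inside the hood.

**Checks that were off:**
- **Knob touched early:** On my first descent to the slide grip, a finger linkage touched the plunger knob with about 25 N. I backed off, narrowed the jaws and saw no sign that anything moved.
- **Slide grip match weaker:** The grip's final match to the starting picture was 0.92, shifted about 1 px, against 0.998 with no shift for the hole. I put this down to changed shadows and relied on the hole.
- **Final state:** Readings after the hand-in were refused, so the last one is from just before it.

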